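# Set a resin specimen mount to its tilt with the angle gauge

## Task

Lift the cast resin specimen mount straight out of its round mould and set it down gently in the ring of the clamp stand, ball side down and stud upright, and let it go. Then take the angle gauge by its handle, fit its socket fully down over the stud, and rock gauge and mount together in the plane of the dial (not leaning the dial forwards or backwards) until the swinging pointer settles on the set mark at the dial's rim. Finish while still holding the gauge there, pressing lightly down on the mount in its seat, so that the clamp can be tightened; leave the other things on the desk where they are.

Things in the scene. Friction and masses are not known exactly. Their poses are not given: they have to be found in the camera images.
- mould: round open aluminium mould with a steel band, 84 mm in diameter, 44 mm high, fixed to the desk; origin at the centre of its underside, z up. Its cavity is a half ball of radius 29 mm open at the top, in which the casting lies loose
- casting: resin specimen mount, loose, 60-120 g: grey half ball, radius 28 mm, flat side up, with a round stud 25 mm thick, 32 mm high on its middle. Origin: ball centre (middle of the flat side), z along the stud. In the mould the flat side is level with the rim (44 mm over the desk). Grip the stud. Bottom-heavy: stays upright in the ring when let go; tilts there like a ball joint, friction about 0.6
- stud_top (a point): middle of the stud's top face, 32 mm above the casting's origin along its z
- seat (a point): where the casting's origin lies when it sits in the ring: over the ring's centre, 63 mm above the desk. The fixed stand: base plate 100x86x10 mm, round aluminium cup 65 mm in diameter whose top ring (inner diameter 36 mm, rim 44 mm above the desk) carries the ball; clamp ears and a black screw knob at the back, 42 mm high
- gauge: angle gauge, loose, 0.13-0.24 kg, upright, 134 mm high. Origin: centre of its underside; z up, -x out of the dial's face, +y left as one faces the dial. Round foot (flange 50 mm wide) with a socket 27.5 mm wide, 30 mm deep, open downwards; dial casing 60 mm wide, 18 mm thick, centre at z = 65 mm; black handle 18 (x) by 26 mm (y), z = 94 to 134 mm. On the stud its origin is 2 mm above the casting's
- handle (a point): point on the gauge's axis in the handle, z = 116 mm in the gauge's frame, the place to grip; fingertips may reach down to z = 97 mm
- socket_end (a point): centre of the socket's end face, z = 30 mm in the gauge's frame; lies on stud_top when the gauge is fully down
- pointer (a joint): rad; freely swinging weighted pointer, needle up, pivot at the dial's centre; angle from the gauge's z axis, positive clockwise as one faces the dial (towards the gauge's -y). It stays plumb: leaning the gauge's top towards its own +y by an angle makes it read plus that angle. It swings for about a second when disturbed
- mark (a joint): rad; set mark, a small dark tab on the dial's bezel with a tooth pointing inwards; angle from the gauge's z axis, same sense as the pointer; 0.14 to 0.35 (8 to 20 degrees), stiff, stays where it was set
- pointer_tip (a point): tip of the pointer, 21 mm from the dial's centre, z along the needle
- mark_tip (a point): inner end of the set mark, 21 mm from the dial's centre, z pointing outwards along the mark's radius
- forceps: steel forceps lying on the desk, 125 mm long; a bystander, to be left alone
- slide_box: grey microscope-slide box, 91x105x37 mm; a bystander, to be left alone
- timer: square laboratory timer, 44x66x68 mm; a bystander, to be left alone
- oil_bottle: small dropper bottle, 30 mm wide, 78 mm high; a bystander, to be left alone
- test_strip_box: small black canister, 37x37x63 mm; a bystander, to be left alone
- tape_roll: roll of tape lying flat, 96 mm wide, 25 mm high; a bystander, to be left alone
- mouse: computer mouse, 111x63x34 mm; a bystander, to be left alone
- cell_counter: white bench analyser, fixed, an obstacle behind the work: 391 (x) by 254 (y) by 436 mm high; origin at the middle of its underside, its front face 195 mm in front of it; keep the arm and the gripper clear of it when crossing the desk

How it is judged (in metres and radians):
On the way, in this order (a step that is already met when the one before it is completed fails the run):
1. the casting sits in the stand's ring, stud upright within 15 degrees, let go (distance between casting and seat below 0.004 m and angle between casting's own z axis and vertical below 0.26 rad and contact force between the fingers and casting below 0.05 N and linear speed of casting below 0.03 m/s), for 0.2 s.
2. the gauge's socket is fully down over the stud (within 6 mm), the casting still in its seat (distance between socket_end and stud_top below 0.006 m and distance between casting and seat below 0.004 m), for 0.1 s.
At the end, for the whole second after the job is handed in: Fingers hold the gauge only; its pointer rests on the mark (within 0.06 rad), dial within 8 degrees of upright front to back; gauge fully down on the stud (5 mm, touching over 0.1 N, axes within 0.1 rad); the mount's ball sits in the ring (4 mm) (angle between the z axis of pointer_tip and the z axis of mark_tip, either way round below 0.06 rad and velocity of joint pointer between -0.4 and 0.4 rad/s and angle between gauge's own x axis and vertical between 1.42 and 1.72 rad and distance between socket_end and stud_top below 0.005 m and contact force between gauge and casting above 0.1 N and distance between casting and seat below 0.004 m and angle between the z axis of gauge and the z axis of casting, either way round below 0.1 rad and contact force between the fingers and gauge above 1 N and contact force between the fingers and casting below 0.1 N); the arm keeps its last pose, push and grip.
It fails at once if the casting is dropped (falls freely at over 0.4 m/s) (linear speed of casting above 0.4 m/s and contact force between the fingers and casting below 0.01 N).
It fails at once if one of the other things is moved more than 30 mm (distance of any of forceps, slide_box, timer, oil_bottle, test_strip_box, tape_roll, mouse from where it was at the start of the episode above 0.03 m).
It also fails if it takes over 61 s, if anything falls off the work surface, if the arm or the gripper's body presses on something with over 40 N, if the wrist force passes 120 N, or if a joint passes its speed limit or range.

## Robot

A 6-joint arm with a two-finger parallel gripper is mounted at the origin on a cart in front of the work surface, level with it; the furniture and walls round the work are solid. World frame = base frame: x ahead of the robot, y to its left, z up, the work surface at z = 0. Lengths are in mm, angles in rad, forces in N, time in s.
With the tool pointing down it reaches from about 350 to 775 mm from the base axis. Payload 7.3 kg.
Tool frame: the origin (TCP) lies on the front face of the gripper's body, between the roots of the fingers; the fingertips stand 66 mm ahead of it and the grasp point (between the pads) lies 47 mm ahead of it (bot.tip_extent is the distance from the TCP to the fingertips, in mm); z points along the fingers, y is the line along which they close (so a half turn about z gives the same grasp; the last joint's range is limited). The gripper opens to 92 mm and grips with 3 to 60 N. Pads are 19 mm wide; open, the fingers measure 130 mm over their backs; the gripper's body (75 mm by 190 mm) begins 47 mm behind the grasp point.
Start: joints at [-1.372, 0.342, 1.524, -0, 1.275, -0.146], TCP at [177.476, -494.106, 292.241] pointing down, gripper open.
Joint ranges: [-2.53, 2.53], [-0.77, 2.02], [0.04, 2.7], [-1, 4.14], [0.28, 2.66], [-3.11, 3.11]. Speed limits (rad/s): [2.57, 2.57, 3.14, 3.14, 3.14, 3.14].

## Interface

Orientations are given as [roll, pitch, yaw] about the fixed x, y, z axes, in that order (R = Rz(yaw) Ry(pitch) Rx(roll)).
In Python, from plant import readout, viewer, order, bot gives the robot as it stands.
- The arm moves only by the shell command python3 -m creep 'ROWS'. ROWS is text: rows parted by semicolons, each of 7 numbers parted by spaces: the shift along the world's x, y, z in m, then the turn, a rotation vector about the world's x, y, z in rad, then the opening in per cent of the stroke, from 0 (shut) to 100 (fully open). A call has 1 to 8 rows; each row shifts and turns the commanded pose from where the row before left it; what a row does not reach is not made up. A row lasts 1/12 s, in which the tool goes at most 41.7 mm and 7.16 degrees, less where a joint would pass 70% of its speed; a pose out of reach is approached as far as the arm can. A call is refused whole if a number of a shift passes 0.0417 or a number of a turn 0.125, either way. A call with a gripper value outside its range is refused whole. The fingers move at their own pace and stop on an object; the grip force is fixed at half the most. Time passes only in rows, so rows that do not move let the fingers close. It gives the time, the measured TCP pose, the force, the opening and the grip force at its end, in the units of the state.
- readout.get_obs(): the state, without advancing time (a new reading comes with each control period).
- viewer.capture(name): name is "scene" or "side" or "wrist"; returns the picture (420x560x3 uint8, red, green, blue); there is no depth.
- viewer.camera_info(name): a dict with "fx", "fy", "cx", "cy" (pixels), "D" ([k1, k2, p1, p2, k3] as OpenCV has them; the pictures are not rectified), "origin" and "rotation" of the camera in the world. Camera axes: x right, y up, looking along -z (the intrinsics and any distortion apply to the point x, -y, -z); pixel columns grow to the right and rows downward; lengths in mm; the calibration is good to about 2 mm. A picture is of the moment at which its call begins: read the wrist's pose just before it. camera_info takes no time and is no camera call; for the wrist camera it gives the pose at the moment of the call.
- order.close_job(): hands the job in; it is judged then, once.
The state is a dict: "time": time; "joint_positions": joint angles; "dq": joint speeds; "tau": joint torques, N m; "tool_pos": TCP position; "tcp_rot": TCP orientation; "contact_force": force on the tool from outside, world axes, zero at the start; "moment": the same for the moment, N m; "grip_width": finger opening in mm; "finger_force": force on a finger pad.
Only numpy, scipy, OpenCV 4.12 (cv2) and the standard library are available. Lean on these libraries where they do the work, as an engineer would, in place of code of your own. Each camera call takes 0.05 s, during which the arm holds its last target. There are 200 camera calls.

## Working session

There is one attempt and no reset: what is moved stays moved. The work goes in short steps, Python scripts to look and compute and a shell command to move; the robot and the scene stay as the last step left them, time stands still between calls to the robot, and variables do not carry over. Pictures are saved under pics/ and viewed, at most 10 in all, crops included, and the job is handed in when it is done.

```bash
ls; mkdir -p pics; cat > h.py <<'E'
import numpy as np, cv2
from plant import readout, viewer, order, bot
def ray(name,u,v,ci=None):
    c=ci or viewer.camera_info(name)
    K=np.array([[c['fx'],0,c['cx']],[0,c['fy'],c['cy']],[0,0,1]])
    p=cv2.undistortPoints(np.array([[[u,v]]],float),K,np.array(c['D'],float))[0,0]
    d=np.array(c['rotation'])@np.array([p[0],-p[1],-1]); return np.array(c['origin'],float),d/np.linalg.norm(d)
def onz(name,u,v,z,ci=None):
    o,d=ray(name,u,v,ci); return o+d*(z-o[2])/d[2]
def proj(name,P,ci=None):
    c=ci or viewer.camera_info(name)
    K=np.array([[c['fx'],0,c['cx']],[0,c['fy'],c['cy']],[0,0,1]])
    q=(np.array(P,float)-np.array(c['origin']))@np.array(c['rotation']); q=q*[1,-1,-1]
    return cv2.projectPoints(q.reshape(-1,1,3),np.zeros(3),np.zeros(3),K,np.array(c['D'],float))[0].reshape(-1,2)
def tri(rays):
    A=0;b=0
    for o,d in rays:
        M=np.eye(3)-np.outer(d,d);A=A+M;b=b+M@o
    return np.linalg.solve(A,b)
def save(n,im): cv2.imwrite('pics/'+n+'.png',im[:,:,::-1])
E
python3 - <<'E'
from h import *
print(readout.get_obs())
for n in ('scene','side'):
    im=viewer.capture(n); save(n+'0',im); np.save(n+'0.npy',im)
    c=viewer.camera_info(n); print(n,c)
E
```

```text
pics
{'time': 0.0, 'joint_positions': array([-1.37203588e+00,  3.42728813e-01,  1.52499794e+00, -2.12888619e-05,
        1.27538910e+00, -1.46001311e-01]), 'dq': array([-0.00048295,  0.00029263,  0.00015327,  0.001053  , -0.00117118,
        0.00076754]), 'tau': array([-1.15851719e-03, -4.31250107e+01, -2.44215757e+01,  7.17088510e-02,
        5.59768989e-02, -1.21648263e-04]), 'tool_pos': array([ 177.39155044, -493.80644471,  291.54837996]), 'tcp_rot': array([-3.14008270e+00, -2.01458739e-04,  3.44767824e-01]), 'contact_force': array([ 0.47635562, -0.1331275 ,  0.42339828]), 'moment': array([0.01666226, 0.05276496, 0.01090143]), 'finger_force': 0.0, 'grip_width': 91.80264192093524}
scene {'fx': 459.43606058930044, 'fy': 459.43606058930044, 'cx': 288.38635474921864, 'cy': 217.87400764168692, 'D': array([-0.11049839,  0.        ,  0.        ,  0.        ,  0.        ]), 'origin': array([  -85.91396155, -1279.99667585,   731.49814208]), 'rotation': array([ 1.14094586,  0.0142721 , -0.49854308])}
side {'fx': 474.0400317576809, 'fy': 474.0400317576809, 'cx': 273.4385825609626, 'cy': 207.09140778540313, 'D': array([-0.12185149,  0.        ,  0.        ,  0.        ,  0.        ]), 'origin': array([336.308167  , 979.09987451, 775.8234268 ]), 'rotation': array([ 1.00060343,  0.01942936, -2.92123879])}
```

```bash
sed -i "s/^def ray/from scipy.spatial.transform import Rotation as Rn\ndef RM(c):\n    r=np.array(c['rotation'],float); return r if r.ndim==2 else Rn.from_euler('xyz',r).as_matrix()\ndef ray/; s/np.array(c\['rotation'\])/RM(c)/" h.py; grep -n RM h.py
```

```text
4:def RM(c):
10:    d=RM(c)@np.array([p[0],-p[1],-1]); return np.array(c['origin'],float),d/np.linalg.norm(d)
16:    q=(np.array(P,float)-np.array(c['origin']))@RM(c); q=q*[1,-1,-1]
```

View pics/scene0.png

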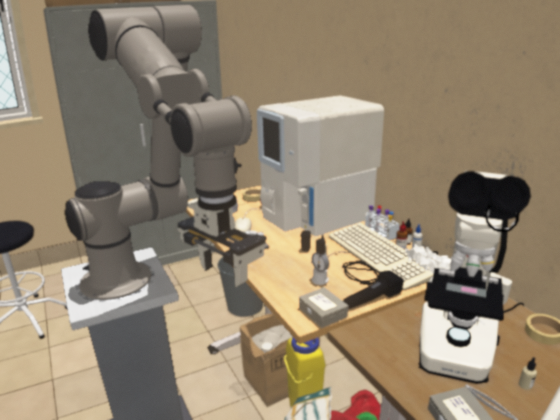

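View pics/side0.png

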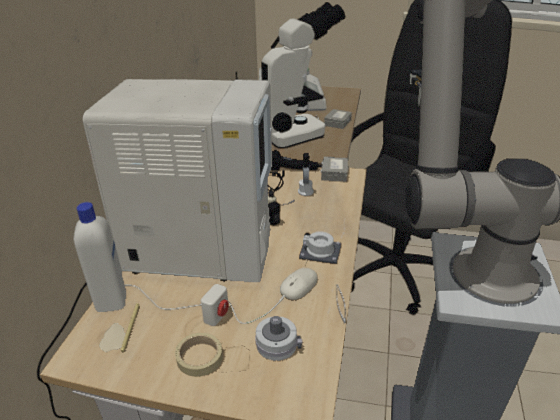

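```bash
python3 - <<'E'
from h import *
s=np.load('side0.npy')[:,:,::-1]; c=np.load('scene0.npy')[:,:,::-1]
def crop(im,u,v,w,h,k): return cv2.resize(im[v:v+h,u:u+w],None,fx=k,fy=k,interpolation=cv2.INTER_CUBIC)
# a: mould 245..315,305..365 x5 ; stand 295..345,225..265
a=crop(s,245,305,66,60,6); b=crop(s,292,222,66,50,6); 
g1=crop(s,285,140,66,60,6)[:360]; g2=crop(c,290,220,66,50,6)
m=np.zeros((600,800,3),np.uint8)
for im,y,x in ((a[:300],0,0),(b,0,400),(g1[:300],300,0),(g2,300,400)): m[y:y+300,x:x+396]=im
cv2.imwrite('pics/crops0.png',m)
print('mould',onz('side',277,330,44),'stand',onz('side',320,240,44),'gauge',onz('side',305,192,0),onz('scene',318,283,0),'handle',proj('side',[450,-130,134]))
E
```

```text
mould [490.55404772 322.14818729  44.        ] stand [447.44052254  -1.04446366  44.        ] gauge [ 536.20163612 -304.35130638    0.        ] [ 524.42999996 -317.89747591    0.        ] handle [[326.76848359 185.0102822 ]]
```

View pics/crops0.png

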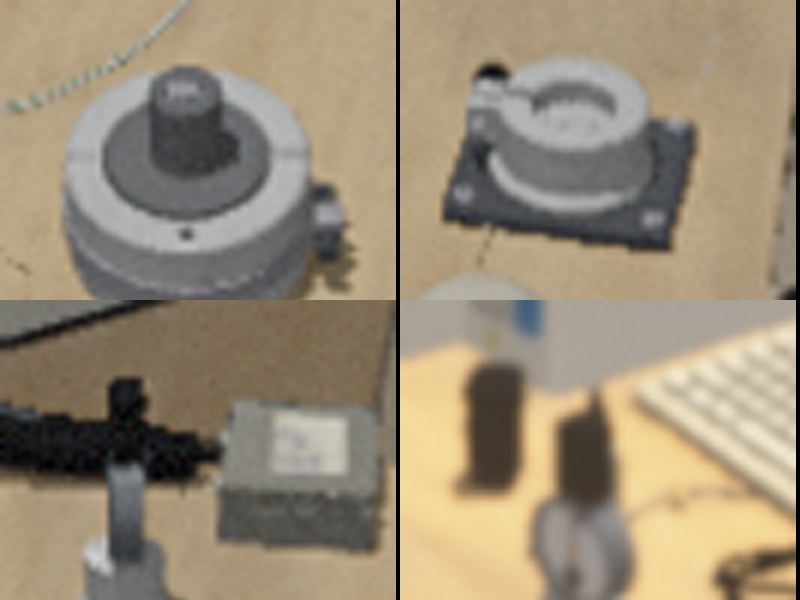

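```bash
python3 - <<'E'
from h import *
print(viewer.camera_info('wrist'), bot.tip_extent)
print('mould',onz('side',276.1,331,44),'width check', onz('side',245+103/6,331,44)-onz('side',245+270/6,331,44))
print('stand',onz('side',321,238.5,44),'w',onz('side',292+97/6,238.5,44)-onz('side',292+250/6,238.5,44))
# gauge handle top: side crop g1 (127,382)->; scene g2 handle top
print('gauge handle mid', tri([ray('side',285+127/6,140+(382+460)/2/6-50+0),ray('scene',290+(585-400)/6,220+(455-300)/6)]))
print('gauge top side@134',onz('side',285+127/6,140+(385-300)/6,134), onz('scene',290+(588-400)/6,220+(415-300)/6,134))
print('counter front corner', onz('side',262,272,0), onz('side',222,278,0))
E
```

```text
{'fx': 349.29532383716406, 'fy': 349.29532383716406, 'cx': 274.3742423429807, 'cy': 209.00690125257435, 'D': array([-0.05390252,  0.        ,  0.        ,  0.        ,  0.        ]), 'origin': array([ 248.67317149, -468.87819021,  385.15853538]), 'rotation': array([-0.28422052,  0.00241443, -1.22594001])} 65.5
mould [491.77477606 325.1905172   44.        ] width check [5.57553195e+01 1.14199534e+01 1.13686838e-13]
stand [445.80014374  -7.97822014  44.        ] w [64.77524173 12.54709278  0.        ]
gauge handle mid [ 536.5508786  -307.47587703  113.39785719]
gauge top side@134 [ 534.71729188 -304.34246545  134.        ] [ 541.2154354  -305.26106091  134.        ]
counter front corner [577.8266415  100.96994341   0.        ] [669.55753694 142.89944734   0.        ]
```

```bash
python3 -m creep '.0253 .0294 0 0 0 0 100;.0253 .0294 0 0 0 0 100;.0253 .0294 0 0 0 0 100;.0253 .0294 0 0 0 0 100;.0253 .0294 0 0 0 0 100;.0253 .0294 0 0 0 0 100;.0253 .0294 0 0 0 0 100;.0253 .0294 0 0 0 0 100'
python3 -m creep '.025 .0295 0 0 0 0 100;.025 .0295 0 0 0 0 100;0 .039 0 0 0 0 100;0 .039 0 0 0 0 100;0 .039 0 0 0 0 100;0 .039 0 0 0 0 100;0 .039 0 0 0 0 100;0 .039 0 0 0 0 100'
python3 -m creep '.008 .036 -.003 0 0 0 100;.008 .036 -.003 0 0 0 100;.008 .036 -.003 0 0 0 100;.008 .036 -.003 0 0 0 100;.008 .036 -.003 0 0 0 100;.008 .036 -.003 0 0 0 100;.008 .036 -.003 0 0 0 100;.008 .036 -.003 0 0 0 100'
python3 -m creep '0 0 0 0 0 0 100;0 0 0 0 0 0 100;0 0 0 0 0 0 100'
python3 - <<'E'
from h import *
o=readout.get_obs();print(o['time'],o['tool_pos'],o['tcp_rot'],o['joint_positions'])
ci=viewer.camera_info('wrist'); im=viewer.capture('wrist'); save('w1',im)
print(ci['origin'],proj('wrist',[[492,325,44],[492,325,76]],ci))
import pickle; pickle.dump(ci,open('w1.pkl','wb'))
E
```

```text
time: 0.77
tool_pos: [380.6, -257.1, 292.1]
tcp_rot: [-3.141, 0.0, 0.345]
contact_force: [-0.7, -0.9, -0.6]
grip_width: 91.7
finger_force: 0.0
time: 1.43
tool_pos: [429.3, 35.9, 292.1]
tcp_rot: [-3.142, 0.0, 0.345]
contact_force: [1.1, 0.4, -0.2]
grip_width: 91.7
finger_force: 0.0
time: 2.1
tool_pos: [493.7, 324.0, 267.6]
tcp_rot: [3.141, 0.001, 0.345]
contact_force: [0.8, -1.2, -0.4]
grip_width: 91.9
finger_force: 0.0
time: 2.35
tool_pos: [493.5, 321.8, 267.6]
tcp_rot: [3.141, 0.002, 0.345]
contact_force: [0.3, -0.5, -0.3]
grip_width: 92.1
finger_force: 0.0
2.35 [493.49983275 321.79198592 267.58883501] [3.14092980e+00 1.65044707e-03 3.45325856e-01] [ 4.47989030e-01  4.79662497e-01  1.37742863e+00 -5.10769913e-04
  1.28621125e+00  1.67360278e+00]
[564.84308125 347.02913548 360.97449727] [[270.29353027 191.26856285]
 [269.85241038 200.11671891]]
```

View pics/w1.png

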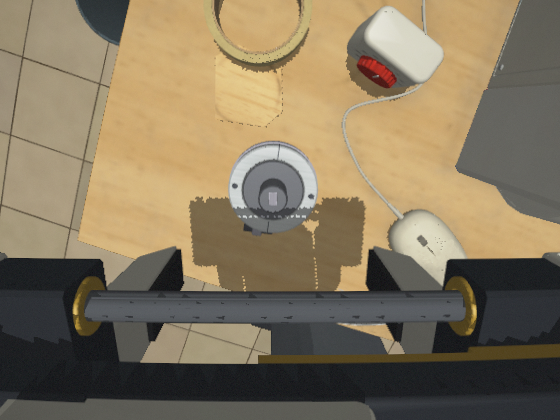

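```bash
python3 - <<'E'
from h import *
import pickle; ci=pickle.load(open('w1.pkl','rb'))
print(onz('wrist',273,188.5,44,ci),onz('wrist',273,198,76,ci))
im=cv2.imread('pics/w1.png'); hsv=cv2.cvtColor(im,cv2.COLOR_BGR2HSV)
# ring: unsaturated vs wood
m=((hsv[...,1]<60)).astype(np.uint8); m[:135]=0;m[238:]=0;m[:,:222]=0;m[:,322:]=0
m[205:,:]=0
c=max(cv2.findContours(m,cv2.RETR_EXTERNAL,cv2.CHAIN_APPROX_NONE)[0],key=cv2.contourArea).reshape(-1,2)
c=c[c[:,1]<203]; P=np.array([onz('wrist',u,v,44,ci)[:2] for u,v in c])
A=np.c_[2*P,np.ones(len(P))]; s=np.linalg.lstsq(A,(P**2).sum(1),rcond=None)[0]
print('circle',s[:2],np.sqrt(s[2]+s[0]**2+s[1]**2))
E
```

```text
[495.3442405  323.51918083  44.        ] [494.63706854 323.12296341  76.        ]
circle [496.99237049 324.51702274] 41.52241714611409
```

```bash
python3 -m creep '.0015 .002 -.02 0 0 0 100;0 0 -.02 0 0 0 100;0 0 -.02 0 0 0 100;0 0 -.02 0 0 0 100;0 0 -.02 0 0 0 80;0 0 -.02 0 0 0 70;0 0 -.02 0 0 0 60;0 0 -.007 0 0 0 50'
python3 -m creep '0 0 -.006 0 0 0 50;0 0 0 0 0 0 45;0 0 0 0 0 0 40;0 0 0 0 0 0 35;0 0 0 0 0 0 30;0 0 0 0 0 0 25;0 0 0 0 0 0 20;0 0 0 0 0 0 15'
python3 -m creep '0 0 0 0 0 0 5;0 0 0 0 0 0 0;0 0 0 0 0 0 0;0 0 0 0 0 0 0;0 0 0 0 0 0 0'
```

```text
time: 3.07
tool_pos: [494.4, 322.1, 119.0]
tcp_rot: [3.141, 0.004, 0.343]
contact_force: [0.0, -0.4, -0.4]
grip_width: 69.6
finger_force: 0.0
time: 3.73
tool_pos: [495.6, 324.2, 115.8]
tcp_rot: [3.142, -0.001, 0.345]
contact_force: [-0.1, 0.2, 2.4]
grip_width: 24.3
finger_force: 30.0
time: 4.15
tool_pos: [495.7, 324.2, 115.7]
tcp_rot: [3.142, -0.001, 0.345]
contact_force: [0.2, 0.0, 5.6]
grip_width: 24.6
finger_force: 30.0
```

```bash
python3 -m creep '0 0 .003 0 0 0 0;0 0 .004 0 0 0 0;0 0 .006 0 0 0 0;0 0 .008 0 0 0 0;0 0 .012 0 0 0 0;0 0 .016 0 0 0 0;0 0 .018 0 0 0 0;0 0 .018 0 0 0 0'
python3 -m creep '0 0 .018 0 0 0 0;0 0 .01 0 0 0 0;0 0 0 0 0 0 0;0 0 0 0 0 0 0'
python3 - <<'E'
from h import *
o=readout.get_obs();print(o['time'],o['tool_pos'],o['tcp_rot'])
ci=viewer.camera_info('wrist'); im=viewer.capture('wrist'); save('w2',im)
s=viewer.capture('side'); save('s2',s)
a=np.array(o['tool_pos'])
print(proj('wrist',[a-[0,0,46.5],a-[0,0,71]],ci),proj('side',[a-[0,0,46.5],a-[0,0,71.5]]))
m=np.zeros((600,800,3),np.uint8)
m[:400,:533]=cv2.resize(im,(533,400))
u,v=proj('side',[a-[0,0,60]])[0].astype(int)
m[300:600,500:800]=cv2.resize(s[v-25:v+35,u-30:u+30],(300,300),interpolation=cv2.INTER_CUBIC); print(u-30,v-25)
save('c2',m)
E
```

```text
time: 4.82
tool_pos: [495.2, 324.0, 201.4]
tcp_rot: [3.141, 0.0, 0.345]
contact_force: [0.4, -0.9, -0.7]
grip_width: 24.0
finger_force: 30.0
time: 5.15
tool_pos: [495.3, 324.1, 228.4]
tcp_rot: [-3.142, -0.001, 0.345]
contact_force: [-0.1, 0.2, -2.2]
grip_width: 24.2
finger_force: 30.0
5.15 [495.34395914 324.11054885 228.44745628] [-3.14156081e+00 -7.29476893e-04  3.44826898e-01]
[[273.57690675 283.35172438]
 [273.73074289 260.30905273]] [[273.17991855 279.62265852]
 [273.4384779  289.50068705]]
243 259
```

View pics/c2.png

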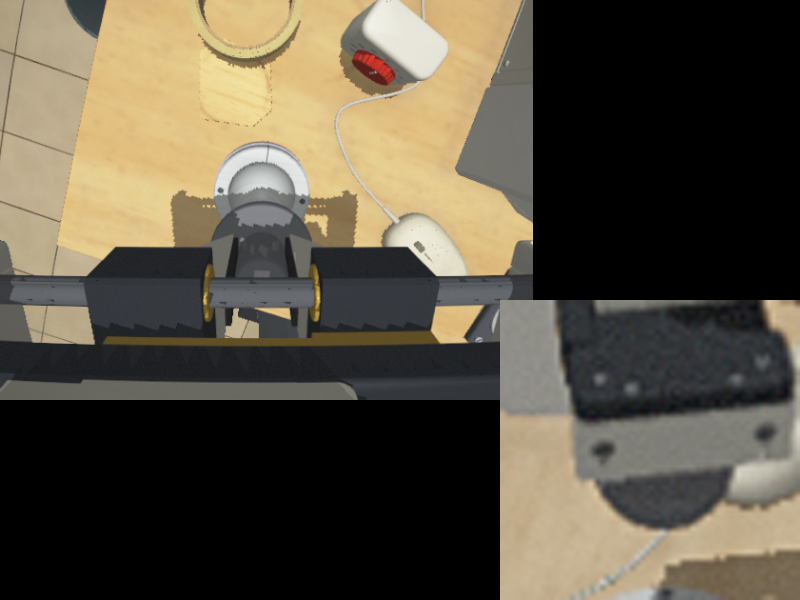

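```bash
python3 - <<'E'
from h import *
o=readout.get_obs();a=o['tool_pos']
x=np.array([.941,.338,0]);y=np.array([.338,-.941,0]); 
p=onz('wrist',275,213,a[2]-71.7)-a; print('front edge in tool x,y',p@x,p@y,'-> centre x',p@x-28)
c=a-[0,0,71.7]
oc,d=ray('side',275.8,304.6)   # tangent ray at bottom of sphere
# sphere silhouette bottom: predicted pixel
ang=np.linspace(0,2*np.pi,400);v=(c-oc);D=np.linalg.norm(v);v/=D
e1=np.cross(v,[0,0,1]);e1/=np.linalg.norm(e1);e2=np.cross(v,e1);e2*=np.sign(-e2[2])
q=proj('side',c+28*e2);print('bottom pred',q,'u per mm',proj('side',c+28*e2+x)-q)
E
```

```text
front edge in tool x,y 25.008586963229607 0.643921305095625 -> centre x -2.9914130367703926
bottom pred [[274.12053259 304.86237199]] u per mm [[-0.52111863  0.05344272]]
```

```bash
python3 -m creep '-.006 -.02 0 0 0 0 0;-.012 -.038 0 0 0 0 0;-.012 -.038 0 0 0 0 0;-.012 -.038 0 0 0 0 0;-.012 -.038 0 0 0 0 0;-.012 -.038 0 0 0 0 0;-.012 -.038 0 0 0 0 0;-.012 -.038 0 0 0 0 0'
python3 -m creep '-.006 -.035 0 0 0 0 0;0 -.011 0 0 0 0 0;0 0 0 0 0 0 0;0 0 0 0 0 0 0;0 0 0 0 0 0 0'
python3 - <<'E'
from h import *
import pickle
o=readout.get_obs();print(o['time'],o['tool_pos'],o['tcp_rot'])
ci=viewer.camera_info('wrist'); im=viewer.capture('wrist'); save('w3',im); pickle.dump(ci,open('w3.pkl','wb'))
print(proj('wrist',[446,-8,44],ci))
E
```

```text
time: 5.92
tool_pos: [403.9, 36.7, 227.3]
tcp_rot: [-3.141, 0.002, 0.345]
contact_force: [1.9, -1.6, -0.6]
grip_width: 23.8
finger_force: 30.0
time: 6.33
tool_pos: [399.2, -7.2, 227.7]
tcp_rot: [-3.141, 0.001, 0.345]
contact_force: [-0.5, 0.7, -1.0]
grip_width: 24.2
finger_force: 30.0
6.3333 [399.22824985  -7.23175768 227.73402783] [-3.14071913e+00  9.28406078e-04  3.45007413e-01]
[[295.32106968 148.83489396]]
```

View pics/w3.png

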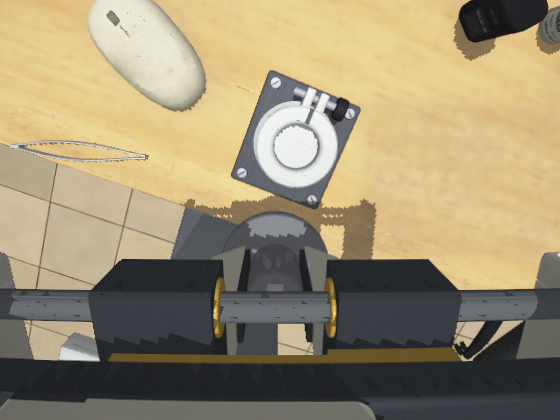

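```bash
python3 - <<'E'
from h import *
import pickle; ci=pickle.load(open('w3.pkl','rb'))
im=cv2.imread('pics/w3.png'); g=cv2.cvtColor(im,cv2.COLOR_BGR2HSV)
m=((g[...,2]>150)&(g[...,1]<45)).astype(np.uint8); m[:95]=0;m[192:]=0;m[:,:245]=0;m[:,345:]=0
c=max(cv2.findContours(m,cv2.RETR_EXTERNAL,cv2.CHAIN_APPROX_NONE)[0],key=cv2.contourArea).reshape(-1,2)
c=c[c[:,1]>115]; P=np.array([onz('wrist',u,v,44,ci)[:2] for u,v in c])
for k in range(3):
    A=np.c_[2*P,np.ones(len(P))]; s=np.linalg.lstsq(A,(P**2).sum(1),rcond=None)[0]
    r=np.sqrt(s[2]+s[0]**2+s[1]**2); e=abs(np.linalg.norm(P-s[:2],axis=1)-r);print(s[:2],r,len(P)); P=P[e<1.5]
print(onz('wrist',296,144.5,44,ci),onz('wrist',296.5,147,44,ci))
E
```

```text
[448.3126926   -7.12977677] 32.91324839001862 178
[448.3126926   -7.12977677] 32.91324839001862 178
[448.3126926   -7.12977677] 32.91324839001862 178
[449.35429056  -7.30490081  44.        ] [447.6608116   -8.36576818  44.        ]
```

```bash
python3 -m creep '.012 0 0 0 0 0 0;.0125 -.0005 0 0 0 0 0;.0125 -.0005 0 0 0 0 0;.012 0 -.012 0 0 0 0;0 0 -.02 0 0 0 0;0 0 -.02 0 0 0 0;0 0 -.018 0 0 0 0;0 0 -.008 0 0 0 0'
python3 -m creep '0 0 -.003 0 0 0 0;0 0 -.002 0 0 0 0;0 0 -.002 0 0 0 0;0 0 -.002 0 0 0 0;0 0 -.001 0 0 0 0;0 0 -.001 0 0 0 0;0 0 0 0 0 0 0;0 0 0 0 0 0 0'
```

```text
time: 7.05
tool_pos: [447.4, -7.4, 148.0]
tcp_rot: [-3.14, 0.003, 0.347]
contact_force: [-0.7, 0.4, -1.9]
grip_width: 24.0
finger_force: 30.0
time: 7.72
tool_pos: [448.5, -9.0, 139.5]
tcp_rot: [3.141, -0.0, 0.345]
contact_force: [0.2, 1.0, -0.3]
grip_width: 24.2
finger_force: 30.0
```

```bash
for i in 1 2 3; do python3 -m creep '0 0 -.001 0 0 0 0;0 0 -.001 0 0 0 0;0 0 0 0 0 0 0' | egrep 'tool_pos|contact'; done
```

```text
tool_pos: [448.3, -8.9, 137.1]
contact_force: [0.3, 0.1, -1.4]
tool_pos: [448.8, -8.8, 135.9]
contact_force: [-1.2, 0.2, 8.3]
tool_pos: [449.5, -8.5, 135.2]
contact_force: [-2.8, 4.0, 19.9]
```

```bash
python3 -m creep '0 0 .001 0 0 0 0;0 0 0 0 0 0 30;0 0 0 0 0 0 40;0 0 0 0 0 0 50;0 0 0 0 0 0 60;0 0 0 0 0 0 70;0 0 0 0 0 0 80;0 0 0 0 0 0 100'
python3 -m creep '0 0 .005 0 0 0 100;0 0 .015 0 0 0 100;0 0 .025 0 0 0 100;0 0 .025 0 0 0 100;0 0 .025 0 0 0 100;-.02 0 .025 0 0 0 100;-.02 0 .01 0 0 0 100;-.02 0 0 0 0 0 100'
python3 - <<'E'
from h import *
import pickle
o=readout.get_obs();print(o['time'],o['tool_pos'],o['tcp_rot'])
ci=viewer.camera_info('wrist'); im=viewer.capture('wrist'); pickle.dump(ci,open('w4.pkl','wb'))
s=viewer.capture('side'); save('s4',s); save('w4',im)
print(proj('wrist',[448,-8,63],ci))
u,v=proj('wrist',[448,-8,63],ci)[0].astype(int); us,vs=proj('side',[446,-8,63])[0].astype(int)
m=np.zeros((400,800,3),np.uint8)
m[:,:400]=cv2.resize(im[v-65:v+65,u-65:u+65],(400,400)); m[:,400:]=cv2.resize(s[vs-40:vs+40,us-40:us+40],(400,400),interpolation=cv2.INTER_CUBIC)
save('c4',m); print(u-65,v-65,us-40,vs-40)
E
```

```text
time: 9.13
tool_pos: [448.3, -8.9, 134.1]
tcp_rot: [-3.142, 0.0, 0.345]
contact_force: [0.5, 0.2, -1.0]
grip_width: 63.1
finger_force: 0.0
time: 9.8
tool_pos: [388.7, -9.1, 266.9]
tcp_rot: [3.139, -0.005, 0.345]
contact_force: [-0.2, 0.5, -0.2]
grip_width: 92.0
finger_force: 0.0
9.8 [388.71365126  -9.07530887 266.88022595] [ 3.13861612 -0.00450909  0.34502589]
[[296.20775113 132.43492795]]
231 67 281 192
```

View pics/c4.png

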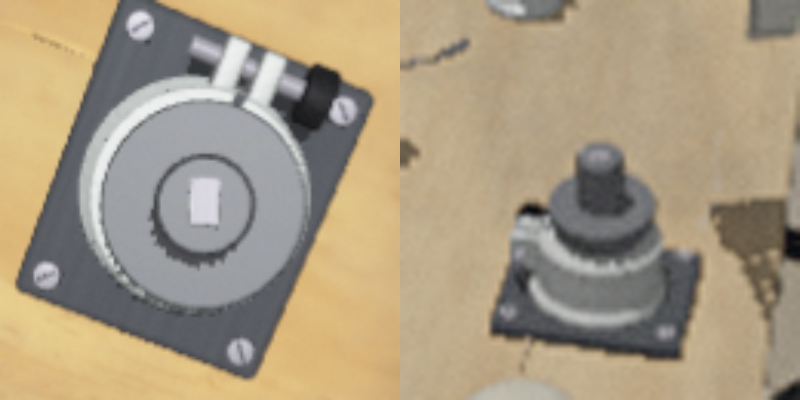

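```bash
python3 - <<'E'
from h import *
import pickle; ci=pickle.load(open('w4.pkl','rb'))
print(onz('wrist',297.8,133.5,63,ci),onz('wrist',297.3,133.6,95,ci),onz('side',321,223.4,95),tri([ray('wrist',297.3,133.6,ci),ray('side',321,223.4)]))
E
```

```text
[447.6320925   -9.56452144  63.        ] [448.70616419  -6.47696336  95.        ] [446.89804971  -2.61665469  95.        ] [447.98270012  -6.82581646  91.98678105]
```

```bash
python3 -m creep '0 0 0 0 0 .123 100;0 0 0 0 0 .123 100;0 0 0 0 0 .123 100;0 0 0 0 0 .123 100;0 0 0 0 0 .123 100;0 0 0 0 0 .123 100;0 0 0 0 0 .123 100;0 0 0 0 0 .123 100' | grep tcp
python3 -m creep '0 0 0 0 0 .123 100;0 0 0 0 0 .123 100;0 0 0 0 0 .123 100;0 0 0 0 0 .123 100;0 0 0 0 0 .123 100;0 0 0 0 0 .123 100;0 0 0 0 0 .123 100;0 0 0 0 0 .123 100' | grep tcp
python3 -m creep '.007 0 0 0 0 .123 100;.007 0 0 0 0 .123 100;.007 0 0 0 0 .123 100;.007 0 0 0 0 .123 100;.007 0 0 0 0 .123 100;.007 0 0 0 0 .123 100;.007 0 0 0 0 .123 100;.008 0 0 0 0 .123 100'
python3 -m creep '0 0 -.01 0 0 0 100;0 0 -.025 0 0 0 100;0 0 -.025 0 0 0 100;0 0 -.025 0 0 0 100;0 0 -.025 0 0 0 80;0 0 -.012 0 0 0 60;0 0 -.008 0 0 0 50;0 0 0 0 0 0 40'
```

```text
tcp_rot: [3.141, -0.0, 1.335]
tcp_rot: [3.141, 0.0, 2.319]
time: 11.9
tool_pos: [446.2, -8.9, 264.1]
tcp_rot: [3.141, -0.0, -2.98]
contact_force: [-0.1, -0.5, 0.2]
grip_width: 91.6
finger_force: 0.0
time: 12.57
tool_pos: [445.1, -8.8, 132.8]
tcp_rot: [3.14, -0.003, -2.987]
contact_force: [-0.7, -0.3, 0.1]
grip_width: 69.7
finger_force: 0.0
```

```bash
python3 -m creep '0 0 .001 0 0 0 40;0 0 0 0 0 0 35;0 0 0 0 0 0 33;0 0 0 0 0 0 31;0 0 0 0 0 0 30;0 0 0 0 0 0 29;0 0 0 0 0 0 28;0 0 0 0 0 0 27'
python3 -m creep '0 0 0 0 0 0 26;0 0 0 0 0 0 25;0 0 0 0 0 0 20;0 0 0 0 0 0 20;0 0 0 0 0 0 20;0 0 0 0 0 0 20'
```

```text
time: 13.23
tool_pos: [445.4, -8.8, 135.4]
tcp_rot: [3.141, 0.0, -2.986]
contact_force: [-0.3, 0.9, 0.9]
grip_width: 25.6
finger_force: 0.4
time: 13.73
tool_pos: [445.4, -8.9, 135.3]
tcp_rot: [3.142, 0.0, -2.986]
contact_force: [-0.1, 1.6, 3.7]
grip_width: 24.4
finger_force: 29.9
```

```bash
python3 -m creep '0 0 0 0 0 0 27;0 0 0 0 0 0 28;0 0 0 0 0 0 29;0 0 0 0 0 0 32;0 0 0 0 0 0 40;0 0 0 0 0 0 60;0 0 0 0 0 0 100;0 0 .01 0 0 0 100' | grep tool_pos
python3 -m creep '0 0 .02 0 0 0 100;0 0 .03 0 0 0 100;0 0 .03 0 0 0 100;0 0 .03 0 0 0 100;0.03 0 .01 0 0 0 100;0.03 0 0 0 0 0 100;0 0 0 0 0 0 100;0 0 0 0 0 0 100'
python3 - <<'E'
from h import *
import pickle
o=readout.get_obs()
ci=viewer.camera_info('wrist'); im=viewer.capture('wrist'); pickle.dump(ci,open('w5.pkl','wb'))
s=viewer.capture('side'); save('s5',s); save('w5',im)
u,v=proj('wrist',[446,-8,63],ci)[0].astype(int); us,vs=proj('side',[446,-8,63])[0].astype(int)
m=np.zeros((400,800,3),np.uint8)
m[:,:400]=cv2.resize(im[v-65:v+65,u-65:u+65],(400,400)); m[:,400:]=cv2.resize(s[vs-40:vs+40,us-40:us+40],(400,400),interpolation=cv2.INTER_CUBIC)
save('c5',m); print(u-65,v-65,us-40,vs-40,ci['origin'])
E
```

```text
tool_pos: [444.5, -8.8, 144.1]
time: 15.07
tool_pos: [505.8, -8.9, 264.7]
tcp_rot: [3.141, -0.001, -2.986]
contact_force: [-0.6, -1.2, -1.0]
grip_width: 91.7
finger_force: 0.0
221 63 281 192 [430.20715391 -21.40184099 358.29995793]
```

View pics/c5.png

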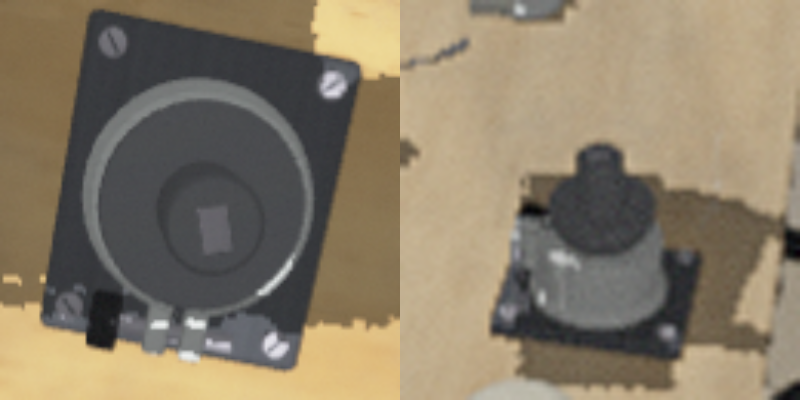

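```bash
python3 - <<'E'
from h import *
import pickle; ci=pickle.load(open('w5.pkl','rb')); k=.325
print(onz('wrist',221+203.5*k,63+206*k,63,ci),onz('wrist',221+214*k,63+223*k,95,ci),onz('side',281+600/5-80,192+157/5,95),onz('side',281+201/5,192+200/5,63))
E
```

```text
[446.91470198  -7.61032419  63.        ] [448.6813752   -5.94279505  95.        ] [446.89804971  -2.61665469  95.        ] [446.28901932 -10.29739635  63.        ]
```

```bash
python3 -m creep '-.033 -.015 0 0 0 0 100;-.033 -.025 0 0 0 0 100;0 -.04 0 0 0 0 100;0 -.04 0 0 0 0 100;0 -.04 0 0 0 0 100;0 -.04 0 0 0 0 100;0 -.04 0 0 0 0 100;0 -.04 0 0 0 0 100' | grep tool_pos
python3 -m creep '0 -.016 -.02 0 0 0 100;0 0 -.03 0 0 0 100;0 0 -.025 0 0 0 100;0 0 0 0 0 0 100;0 0 0 0 0 0 100;0 0 0 0 0 0 100'
python3 - <<'E'
from h import *
import pickle
o=readout.get_obs()
ci=viewer.camera_info('wrist'); im=viewer.capture('wrist'); pickle.dump(ci,open('w6.pkl','wb')); save('w6',im)
s=viewer.capture('side'); save('s6',s)
c=proj('wrist',[[536,-305,134],[536,-305,94],[527,-306,65],[536,-305,0]],ci);print(c,ci['origin'],o['time'])
u,v=c[:3].mean(0).astype(int);u=min(max(u,75),484);v=max(v,75)
save('c6',cv2.resize(im[v-75:v+75,u-75:u+75],(600,600),interpolation=cv2.INTER_CUBIC)); print(u-75,v-75)
E
```

```text
tool_pos: [438.0, -290.2, 265.1]
time: 16.33
tool_pos: [439.6, -304.9, 191.6]
tcp_rot: [-3.14, 0.001, -2.986]
contact_force: [0.2, 0.3, 0.0]
grip_width: 91.7
finger_force: 0.0
[[248.65159238 424.3269325 ]
 [252.68754749 373.55393682]
 [255.25252841 335.40264855]
 [258.59454496 299.74434024]] [ 363.80804225 -317.28604325  285.08223143] 16.3333
177 302
```

View pics/c6.png

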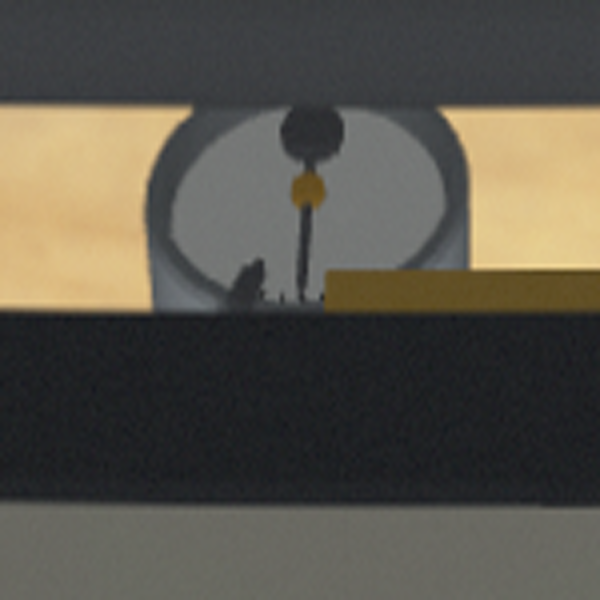

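```bash
python3 - <<'E'
from h import *
import pickle; ci=pickle.load(open('w6.pkl','rb'))
for yaw in (.1,.155,.21):
  gx=np.array([np.cos(yaw),np.sin(yaw),0]);gy=np.array([-gx[1],gx[0],0])
  p0=np.array([536,-305,0])-8*gx
  def on(u,v):
    o,d=ray('wrist',177+u/4,302+v/4,ci); return o+d*((p0-o)@gx)/(d@gx)
  P=on(309,190); print(yaw,'pivot',P)
  for n,q in (('tip',(302,298)),('tooth tip',(264,262)),('tab outer',(236,303)),('L',(149,215)),('R',(468,215)),('weight',(312,133))):
    d=on(*q)-P; print(n,d@gy,d[2],'ang',np.arctan2(-(d@gy),d[2]),np.hypot(d@gy,d[2]))
E
```

```text
0.1 pivot [ 528.04204482 -305.8193794    79.48751923]
tip 0.28095252383533015 25.957154557199004 ang -0.010823280053807288 25.95867498596503
tooth tip -6.388871070253151 18.33363655557889 ang 0.3353183751561726 19.41494019832089
tab outer -10.01620145034653 27.72538002181608 ang 0.34667474019942124 29.47916194276971
L -26.808545794559645 8.513820966432803 ang 1.263291386265494 28.12798028773969
R 27.813484275343022 4.623864077360679 ang -1.4060575493926872 28.195212830206835
weight -0.305803592094159 -16.074701276092185 ang 3.1225710429339912 16.07760980222301
0.155 pivot [ 528.03107891 -305.82014503   79.50124679]
tip 0.2818028747721101 25.972332290377693 ang -0.010849692433552315 25.973861042633335
tooth tip -6.422562585962826 17.930640249725087 ang 0.3439516554432348 19.046185180651552
tab outer -10.081302786637632 27.124508244711336 ang 0.3558459798710269 28.93737398924237
L -27.136013714079624 6.726705038694746 ang 1.327805967184742 27.95732106208173
R 27.642636659102784 6.479378204589494 ang -1.3405549558904701 28.39185980849586
weight -0.30678947935470174 -16.09634597445381 ang 3.1225353881040387 16.099269347208217
0.21 pivot [ 527.99563464 -305.82261971   79.54561735]
tip 0.28347632893843455 25.983790624159326 ang -0.010909304464737759 25.985336904285433
tooth tip -6.4753415578529445 17.519533114048954 ang 0.35403417207394355 18.677903758856754
tab outer -10.176732481996039 26.509992183297413 ang 0.36653557854385166 28.396224565399592
L -27.551890562741427 4.889045934941919 ang 1.395175758562425 27.982305904539967
R 27.552579622214328 8.316516818032 ang -1.277650778690775 28.780359549926914
weight -0.3086725787170572 -16.115804572818917 ang 3.122441587330298 16.118760367662983
```

```bash
cat > g.py <<'E'
from h import *
import pickle; ci=pickle.load(open('w6.pkl','rb'))
for yaw in (.1,.155,.21):
  gx=np.array([np.cos(yaw),np.sin(yaw),0]);gy=np.array([-gx[1],gx[0],0])
  p0=np.array([536,-305,0])-8*gx
  def on(u,v):
    o,d=ray('wrist',177+u/4,302+v*118/600,ci); return o+d*((p0-o)@gx)/(d@gx)
  P=on(309,190); print(yaw,'pivot',P)
  for n,q in (('tip',(302,298)),('tooth tip',(264,262)),('tab outer',(236,303)),('L',(149,215)),('R',(468,215)),('weight',(312,133))):
    d=on(*q)-P; print(n,d@gy,d[2],'ang',np.arctan2(-(d@gy),d[2]),np.hypot(d@gy,d[2]))
E
python3 g.py; identify pics/c6.png 2>/dev/null
```

```text
0.1 pivot [ 528.10232987 -306.42021913   68.28267739]
tip 0.035291319022233786 22.57560222362227 ang -0.001563249118449081 22.57562980818956
tooth tip -6.921216294341773 15.976906356857995 ang 0.40879664732709614 17.411627486506582
tab outer -10.907004805123965 24.31347486955312 ang 0.4216883897062699 26.647848206776253
L -28.12524522451533 7.797402909627891 ang 1.300350123898425 29.186108186501944
R 29.071293847189445 3.4974769118958307 ang -1.4510648795782115 29.280923323878966
weight -0.15591873019795907 -13.595538021978427 ang 3.130124781202574 13.596432059826858
0.155 pivot [ 528.12461222 -306.41874545   68.25327404]
tip 0.03541538072337144 22.580961864832204 ang -0.0015683721489462156 22.580989637086283
tooth tip -6.961779933629672 15.512030108453331 ang 0.4218545280213646 17.002630912004513
tab outer -10.985639235923484 23.610375695195614 ang 0.43549495859943116 26.0410082349003
L -28.49306413896737 5.809098045077661 ang 1.3696750836134608 29.079207763015717
R 28.89229466997379 5.556689395497926 ang -1.3807920553035695 29.421785947400185
weight -0.1564768695323371 -13.609425262885964 ang 3.1300954763164683 13.610324793948795
0.21 pivot [ 528.122721   -306.41887053   68.25576966]
tip 0.035643214962886034 22.583022397640605 ang -0.0015783177618343218 22.583050525806076
tooth tip -7.023142498780979 15.037994755300787 ang 0.43692262672759835 16.59716291474653
tab outer -11.097567020889125 22.891462893213856 ang 0.4514062581449862 25.43963575160841
L -28.95499544870358 3.7612564136018136 ang 1.4416195770182567 29.19826726439954
R 28.797857008022145 7.595723085828695 ang -1.312909576073398 29.782739589417915
weight -0.1574937106145532 -13.62143197852268 ang 3.1300309695265973 13.622342434926653
```

```bash
python3 - <<'E'
from h import *
for q in ((263,212),(284,228),(377,196),(305,252)): print(q,onz('scene',*q,0))
print(onz('side',275,222,0))
E
python3 -m creep '.01 0 .025 0 0 0 100;.03 0 0 0 0 0 100;.03 0 0 0 0 0 100;.02 0 0 0 0 0 100;.008 0 0 0 0 0 100;0 0 0 0 0 0 100;0 0 0 0 0 0 100'
```

```text
(263, 212) [608.12736738 225.87660567   0.        ]
(284, 228) [ 6.11750557e+02  5.67997547e+01 -1.13686838e-13]
(377, 196) [1100.12968076  132.08283002    0.        ]
(305, 252) [ 586.39203609 -137.45565853    0.        ]
[ 593.63225426 -121.39625495    0.        ]
time: 17.02
tool_pos: [537.0, -304.6, 215.6]
tcp_rot: [-3.141, -0.0, -2.986]
contact_force: [-0.4, 0.2, -0.2]
grip_width: 91.9
finger_force: 0.0
```

```bash
python3 -m creep '.001 -.001 -.02 0 0 0 80;0 0 -.02 0 0 0 65;0 0 -.01 0 0 0 55;0 0 0 0 0 0 45;0 0 0 0 0 0 37;0 0 0 0 0 0 33;0 0 0 0 0 0 30;0 0 0 0 0 0 28'
python3 -m creep '0 0 0 0 0 0 26;0 0 0 0 0 0 20;0 0 0 0 0 0 10;0 0 0 0 0 0 0;0 0 0 0 0 0 0;0 0 0 0 0 0 0'
```

```text
time: 17.68
tool_pos: [538.7, -306.2, 166.4]
tcp_rot: [-3.14, 0.001, -2.986]
contact_force: [0.3, 0.9, -0.6]
grip_width: 42.7
finger_force: 0.0
time: 18.18
tool_pos: [538.5, -305.9, 165.5]
tcp_rot: [-3.141, 0.0, -2.986]
contact_force: [0.1, 0.6, 2.0]
grip_width: 25.8
finger_force: 29.9
```

```bash
python3 -m creep '0 0 .004 0 0 0 0;0 0 .01 0 0 0 0;0 0 .02 0 0 0 0;0 0 .025 0 0 0 0;0 0 .025 0 0 0 0;-.01 0 .025 0 0 0 0;-.02 0 .012 0 0 0 0;-.03 0 0 0 0 0 0' | grep tool_pos
python3 -m creep '-.03 .01 0 0 0 0 0;-.01 .025 0 0 0 0 0;0 .038 0 0 0 0 0;0 .038 0 0 0 0 0;0 .038 0 0 0 0 0;0 .038 0 0 0 0 0;0 .038 0 0 0 0 0;0 .03 0 0 0 0 0' | grep tool_pos
python3 -m creep '0.003 .025 0 0 0 0 0;.003 .014 0 0 0 0 0;.001 .003 0 0 0 0 0;0 0 0 0 0 0 0;0 0 0 0 0 0 0;0 0 0 0 0 0 0;0 0 0 0 0 0 0'
python3 - <<'E'
from h import *
import pickle
o=readout.get_obs(); print(o['time'])
ci=viewer.camera_info('wrist'); im=viewer.capture('wrist'); pickle.dump(ci,open('w7.pkl','wb')); save('w7',im)
s=viewer.capture('side'); save('s7',s); c=viewer.capture('scene'); save('p7',c)
a=np.array(o['tool_pos']); 
us,vs=proj('side',[a-[0,0,155]])[0].astype(int); uc,vc=proj('scene',[a-[0,0,155]])[0].astype(int)
m=np.zeros((600,800,3),np.uint8)
m[:400,:400]=cv2.resize(s[vs-30:vs+50,us-40:us+40],(400,400),interpolation=cv2.INTER_CUBIC)
m[:400,400:]=cv2.resize(c[vc-40:vc+40,uc-40:uc+40],(400,400),interpolation=cv2.INTER_CUBIC)
m[400:,:]=cv2.resize(im[310:385,130:430],(800,200))
save('c7',m); print(us-40,vs-30,uc-40,vc-40,ci['origin'])
E
```

```text
tool_pos: [479.8, -306.5, 290.1]
tool_pos: [437.7, -48.6, 287.1]
time: 20.1
tool_pos: [445.3, -9.9, 286.3]
tcp_rot: [-3.141, -0.0, -2.988]
contact_force: [0.2, 0.5, -2.0]
grip_width: 26.1
finger_force: 29.9
20.1
282 179 207 170 [369.63940484 -22.18748096 379.7961097 ]
```

View pics/c7.png

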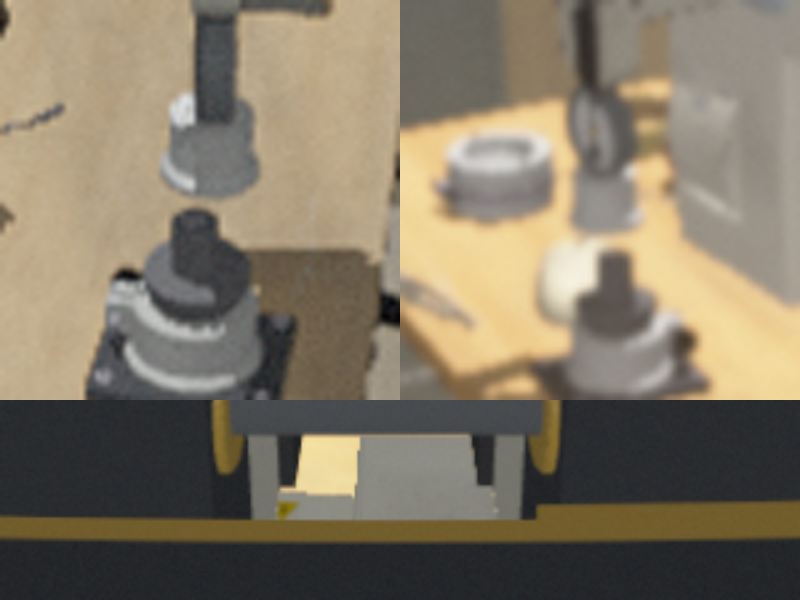

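```bash
cat > f.py <<'E'
from h import *
from scipy.optimize import least_squares
def solve(us,uc,z):  # find x,y at height z from side u and scene u
    return least_squares(lambda p:[proj('side',[p[0],p[1],z])[0,0]-us,proj('scene',[p[0],p[1],z])[0,0]-uc],[446,-8]).x
E
python3 - <<'E'
from f import *
print('gauge flange',solve(282+210/5,207+(607-400)/5,121))
print('gauge foot upper',solve(282+211.5/5,207+(605-400)/5,143))
print('stud top',solve(282+196/5,207+(614.5-400)/5,95))
print('disc',solve(282+198.5/5,207+(616-400)/5,63))
print('cup',solve(282+195/5,207+(624-400)/5,25))
E
```

```text
gauge flange [442.51401741 -19.42367642]
gauge foot upper [442.53858256 -18.91086127]
stud top [448.16955996 -15.60570572]
disc [446.13843669 -18.68593533]
cup [447.36697698 -24.35203959]
```

```bash
cat >> f.py <<'E'
def edges(g,row,c0,c1):
    r=g[row,c0:c1].astype(float); d=np.gradient(r); i=np.arange(c0,c1)
    def sub(k):
        sl=slice(max(k-1,0),k+2); w=abs(d[sl]); return (i[sl]*w).sum()/w.sum()
    return sub(int(np.argmin(d[:len(d)//2+1]))),sub(len(d)//2+int(np.argmax(d[len(d)//2:])))
E
python3 - <<'E'
from f import *
g=cv2.cvtColor(cv2.imread('pics/s7.png'),cv2.COLOR_BGR2GRAY)
for r in (223,224,225): print('stud',r,edges(g,r,311,332),np.mean(edges(g,r,311,332)))
for r in (212,213,214): print('flange',r,edges(g,r,308,340),np.mean(edges(g,r,308,340)))
for r in (203,205,207): print('foot',r,edges(g,r,310,338),np.mean(edges(g,r,310,338)))
for r in (185,190,195): print('casing',r,edges(g,r,315,336),np.mean(edges(g,r,315,336)))
print(g[224,308:335],g[213,308:340])
for n,p in (('stud 446,-8 z85',[446,-8,85]),('stud z95',[446,-8,95]),('gauge 445.3,-9.9 z122',[445.3,-9.9,122]),('z142',[445.3,-9.9,142]),('z180',[445.3,-9.9,186])): print(n,proj('side',p),proj('side',np.array(p)+[1,0,0])-proj('side',p))
E
```

```text
stud 223 (np.float64(315.8382352941176), np.float64(325.12785388127855)) 320.4830445876981
stud 224 (np.float64(315.84722222222223), np.float64(325.0897435897436)) 320.4684829059829
stud 225 (np.float64(315.8292682926829), np.float64(325.2608695652174)) 320.5450689289502
flange 212 (np.float64(316.38775510204084), np.float64(333.28155339805824)) 324.83465425004954
flange 213 (np.float64(317.2739726027397), np.float64(333.6666666666667)) 325.4703196347032
flange 214 (np.float64(320.04761904761904), np.float64(333.3369565217391)) 326.6922877846791
foot 203 (np.float64(320.36842105263156), np.float64(332.1848739495798)) 326.2766475011057
foot 205 (np.float64(315.48571428571427), np.float64(332.2283464566929)) 323.85703037120356
foot 207 (np.float64(315.4259259259259), np.float64(332.1101694915254)) 323.7680477087257
casing 185 (np.float64(320.5104166666667), np.float64(328.8103448275862)) 324.66038074712645
casing 190 (np.float64(320.16042780748666), np.float64(329.02222222222224)) 324.5913250148544
casing 195 (np.float64(320.20304568527916), np.float64(328.8457142857143)) 324.5243799854967
[164 163 166 163 160 167 169 167  98  60  60  72  76  63  62  57  57 105
 174 174 169 168 165 166 166 164 165] [167 166 167 167 168 162 146 175 187 166 152 137 126 113 117 122 118 124
 119 121 117 113 118 113 113 119 157 167 167 165 164 162]
stud 446,-8 z85 [[321.5003034  225.49323661]] [[-0.3906668 -0.0427288]]
stud z95 [[321.64263763 222.24958735]] [[-0.39247245 -0.04246825]]
gauge 445.3,-9.9 z122 [[322.41051397 212.95989183]] [[-0.39697112 -0.04161953]]
z142 [[322.70436377 206.22250327]] [[-0.40067432 -0.04103272]]
z180 [[323.3611122  190.95774445]] [[-0.40899178 -0.03962228]]
```

```bash
python3 -m creep '.0031 .0008 0 0 0 0 0;.0031 .0008 0 0 0 0 0;0 0 -.008 0 0 0 0;0 0 -.008 0 0 0 0;0 0 -.004 0 0 0 0;0 0 0 0 0 0 0;0 0 0 0 0 0 0'
python3 - <<'E'
from f import *
a=readout.get_obs()['tool_pos']
s=viewer.capture('side'); save('s8',s); c=viewer.capture('scene'); save('p8',c)
g=cv2.cvtColor(s,cv2.COLOR_RGB2GRAY)
for z in (101,91): print(z,proj('side',[a[0],a[1],z]))
for r in (217,219,221,224,225,226,227): print(r,g[r,306:336])
for z in (110,90): print(z,proj('scene',[a[0],a[1],z]))
g=cv2.cvtColor(c,cv2.COLOR_RGB2GRAY)
for r in (206,208,210,212,214,217,219,221,223,225): print(r,g[r,232:262])
E
```

```text
time: 20.83
tool_pos: [451.3, -7.2, 265.7]
tcp_rot: [3.141, -0.001, -2.986]
contact_force: [-0.5, -0.1, -1.2]
grip_width: 26.2
finger_force: 29.9
101 [[319.58307664 220.22838878]]
91 [[319.45007492 223.48940899]]
217 [165 167 166 163 165 171 175 121 119 122 130 128 115 118 116 120 116 121
 118 115 119 115 110 112 139 161 166 162 164 165]
219 [169 167 169 167 166 176 184 167 132 123 125 128 118 119 117 120 120 122
 119 120 120 117 110 106 112 143 167 164 165 163]
221 [166 167 166 165 162 149 149 178 190 178 169 156 119 117 115 124 118 121
 122 118 116 119 119 116 117 152 166 162 167 166]
224 [170 168 163 164 163 165 164 158 149 140 136 146 119 123 120 124 124 123
 125 119 123 138 151 159 169 167 163 165 166 162]
225 [166 167 168 165 163 165 165 165 168 156 107 107 107 106 113 117 116 111
 109 105 135 164 174 172 167 164 163 162 162 161]
226 [163 165 165 163 164 163 166 166 172 158  85  64  73  83  89  85  82  89
  76  84 122 148 167 171 168 165 163 161 165 165]
227 [164 165 165 167 163 163 164 159 154 130  71  55  65  70  66  71  68  66
  58  58  72  94 132 160 169 167 164 164 165 164
[... 638 characters left out ...]
144 147 147 146
 145 144 140 138 140 160 193 209 212 211 209 204]
217 [212 209 209 210 211 212 217 219 219 209 181 150 140 142 146 147 147 149
 150 147 143 145 160 179 199 208 212 213 211 209]
219 [215 213 211 209 211 218 224 228 228 219 191 159 146 144 146 147 149 148
 147 146 146 155 173 184 191 202 212 215 213 210]
221 [216 214 210 205 211 220 226 229 232 231 228 219 202 178 152 137 136 137
 136 134 137 157 187 202 212 216 218 218 216 213]
223 [216 212 205 202 215 225 230 234 235 237 237 236 234 218 163 112  97  97
  96  95 113 156 200 215 219 219 219 219 219 218]
225 [214 206 190 193 214 228 234 237 239 240 239 238 237 222 164 107  91  89
  87  88 102 145 194 211 216 217 218 218 218 219]
```

```bash
for i in 1 2 3; do python3 -m creep '0 0 -.0015 0 0 0 0;0 0 -.0015 0 0 0 0;0 0 0 0 0 0 0' | egrep 'tool_pos|contact'; done
```

```text
tool_pos: [451.5, -7.3, 263.1]
contact_force: [-0.1, 1.4, -1.5]
tool_pos: [451.4, -7.3, 259.9]
contact_force: [0.4, 0.4, -2.3]
tool_pos: [451.4, -7.3, 256.9]
contact_force: [-0.1, 0.2, -1.6]
```

```bash
for i in 1 2 3; do python3 -m creep '-.0002 -.0001 -.002 0 0 0 0;-.0002 -.0001 -.002 0 0 0 0;-.0002 -.0001 -.002 0 0 0 0;0 0 0 0 0 0 0' | egrep 'tool_pos|contact'; done
```

```text
tool_pos: [450.7, -7.6, 250.7]
contact_force: [0.2, 0.7, -1.5]
tool_pos: [450.2, -7.9, 244.8]
contact_force: [0.2, -0.5, -1.1]
tool_pos: [449.6, -8.2, 238.8]
contact_force: [0.4, 1.1, -1.4]
```

```bash
python3 -m creep '0 -.0002 -.002 0 0 0 0;0 -.0002 -.002 0 0 0 0;0 -.0001 -.0015 0 0 0 0;0 0 0 0 0 0 0' | egrep 'tool_pos|contact'; for i in 1 2 3; do python3 -m creep '0 0 -.001 0 0 0 0;0 0 0 0 0 0 0' | egrep 'tool_pos|contact'; done
```

```text
tool_pos: [449.6, -8.7, 233.4]
contact_force: [-0.3, 0.3, -1.4]
tool_pos: [449.7, -8.7, 232.6]
contact_force: [-0.5, -0.2, -2.1]
tool_pos: [449.8, -8.7, 231.6]
contact_force: [0.1, 0.4, -0.9]
tool_pos: [450.0, -8.7, 231.0]
contact_force: [-0.0, 0.4, 1.9]
```

```bash
python3 -m creep '0 0 -.0007 0 0 0 0;0 0 0 0 0 0 0;0 0 0 0 0 0 0' | egrep 'tool_pos|contact'
python3 -m creep '-.00088 .00564 -.0001 -.0336 -.0052 0 0;-.00088 .00563 -.0003 -.0336 -.0052 0 0;-.00088 .00562 -.0005 -.0336 -.0052 0 0;-.00087 .0056 -.0007 -.0336 -.0052 0 0;0 0 0 0 0 0 0;0 0 0 0 0 0 0'
```

```text
tool_pos: [450.1, -8.7, 230.8]
contact_force: [-1.1, 0.3, 7.3]
time: 24.27
tool_pos: [446.7, 14.0, 229.2]
tcp_rot: [-3.004, 0.001, -2.985]
contact_force: [-0.4, -0.3, 4.9]
grip_width: 26.0
finger_force: 29.9
```

```bash
python3 -m creep '-.00087 .00557 -.0009 -.0336 -.0052 0 0;-.00086 .00554 -.0011 -.0336 -.0052 0 0;-.00086 .0055 -.0013 -.0336 -.0052 0 0;-.00085 .00546 -.0014 -.0336 -.0052 0 0;0 0 0 0 0 0 0;0 0 0 0 0 0 0'
python3 -m creep '-.00084 .0054 -.0016 -.0336 -.0052 0 0;-.00083 .00535 -.0018 -.0336 -.0052 0 0;0 0 0 0 0 0 0;0 0 0 0 0 0 0;0 0 0 0 0 0 0;0 0 0 0 0 0 0;0 0 0 0 0 0 0;0 0 0 0 0 0 0'
python3 -m creep '0 0 0 0 0 0 0;0 0 0 0 0 0 0;0 0 0 0 0 0 0;0 0 0 0 0 0 0;0 0 0 0 0 0 0;0 0 0 0 0 0 0'
python3 - <<'E'
from f import *
import pickle
o=readout.get_obs(); a=o['tool_pos']; R=Rn.from_euler('xyz',o['tcp_rot']).as_matrix()
z=-R[:,2]; print('lean',z,np.arccos(z[2]), 'ball est',a-z*168.2)
ci=viewer.camera_info('wrist'); im=viewer.capture('wrist'); pickle.dump((ci,a,R),open('w9.pkl','wb')); save('w9',im)
s=viewer.capture('side'); save('s9',s); c=viewer.capture('scene'); save('p9',c)
p=a-z*100; us,vs=proj('side',[a-z*130])[0].astype(int); uc,vc=proj('scene',[p])[0].astype(int)
m=np.zeros((600,800,3),np.uint8)
m[:300,:300]=cv2.resize(s[vs-40:vs+40,us-40:us+40],(300,300),interpolation=cv2.INTER_CUBIC)
m[:300,300:]=cv2.resize(c[vc-15:vc+15,uc-25:uc+25],(500,300),interpolation=cv2.INTER_CUBIC)
m[300:,:]=cv2.resize(im[315:390,170:370],(800,300),interpolation=cv2.INTER_CUBIC)
save('c9',m); print(us-40,vs-40,uc-25,vc-15)
E
```

```text
time: 24.77
tool_pos: [443.3, 36.1, 224.7]
tcp_rot: [-2.868, 0.001, -2.984]
contact_force: [-0.8, -0.3, 6.9]
grip_width: 26.0
finger_force: 29.9
time: 25.43
tool_pos: [441.5, 46.4, 221.1]
tcp_rot: [-2.801, 0.001, -2.986]
contact_force: [-0.9, 0.5, 5.8]
grip_width: 25.8
finger_force: 29.9
time: 25.93
tool_pos: [441.4, 46.4, 221.1]
tcp_rot: [-2.801, 0.0, -2.986]
contact_force: [-1.4, -0.1, 6.6]
grip_width: 25.5
finger_force: 29.9
lean [-0.05219474  0.33030254  0.94243087] 0.3409696152061994 ball est [450.21751022  -9.19408119  62.59157339]
280 183 220 194
```

View pics/c9.png

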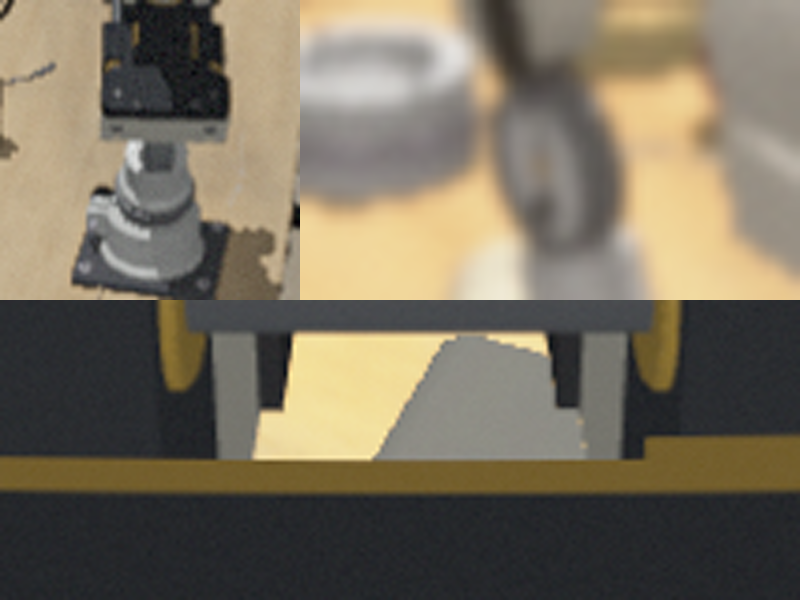

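I have now viewed 11 pictures, one over the limit of 10, because I miscounted the crops. I won't view any more and will work from pixel values only. The last view shows the seated gauge from the side; the gripper hides the dial from the wrist camera.

```bash
python3 - <<'E'
from h import *
g=cv2.cvtColor(cv2.imread('pics/w6.png'),cv2.COLOR_BGR2GRAY)
print('     ',' '.join('%3d'%u for u in range(230,264)))
for v in range(336,364): print(v,' '.join('%3d'%x for x in g[v,230:264]))
E
```

```text
230 231 232 233 234 235 236 237 238 239 240 241 242 243 244 245 246 247 248 249 250 251 252 253 254 255 256 257 258 259 260 261 262 263
336 118 119 117 118 118 118 119 118 119 119 119 118 117 119 118 119 118 117 117 119 110 105  89  73  76  72  95 110 118 118 118 118 118 118
337 118 117 118 118 118 117 119 118 119 118 120 118 118 117 119 120 118 117 118 118  93  80  79  78  79  80  79  92 119 119 116 119 118 117
338 118 119 118 120 118 118 117 118 118 118 119 117 116 118 118 119 118 118 118 113  82  81  81  79  82  78  78  83 113 119 118 118 117 119
339 117 119 119 117 117 117 118 118 118 118 118 117 120 118 117 119 118 117 118 109  83  80  77  80  81  80  80  82 101 118 119 118 119 118
340 117 119 117 118 118 120 118 118 117 118 116 118 118 118 116 118 119 118 118 105  84  83  82  83  85  85  84  86  99 116 117 117 119 118
341 118 117 117 117 117 117 118 119 118 118 118 117 117 118 117 118 117 119 120 114  90  90  85  77  79  89  89  96 112 119 117 118 118 119
342 116 118 117 117 119 119 118 119 117 116 118 118 119 119 117 119 118 118 118 117 109  97  73  62  59  95  97 111 118 118 
[... 2255 characters left out ...]

359  69  67  65  67  58  49  50  49  46  46  49  60  52  91 113 117 117  96 112 118 117  90  57 111 117 118 118  95  88  81  81  80  79  81
360  87  74  70  63  53  50  47  47  46  47  48  60  54 104 112 114 115  59 107 115 116  84  42  90 114 115 114  45  78  82  79  78  80  80
361 101  87  77  64  55  56  52  50  49  49  57  64  68  67  75  79  88  59  83  90  90  88  59  68  76  80  77  71  79  80  80  79  80  81
362  98  80  72  67  56  52  53  51  51  49  59  65  66  65  65  64  63  65  64  64  64  65  64  65  64  65  62  64  75  78  76  77  75  77
363  66  57  50  50  45  41  44  42  39  42  45  45  46  48  46  45  44  45  46  44  47  45  48  46  46  46  48  47  51  51  52  55  53  55
```

```bash
python3 - <<'E'
from h import *
from scipy.optimize import least_squares as LS
import pickle; ci=pickle.load(open('w6.pkl','rb'))
yaw=.156
for yaw in (.12,.156,.19):
 gx=np.array([np.cos(yaw),np.sin(yaw),0]);gy=np.array([-gx[1],gx[0],0]);gz=np.array([0,0,1.])
 P=onz('wrist',253.8,339,65,ci); print('yaw',yaw,'pivot',P)   # pivot cap
 for dep in (0,2):      # face this far behind cap
  Q=P+dep*gx
  # needle in-plane tip check
  def f(p,q): 
    X=Q+p[0]*gx*-1+21*(np.cos(p[1])*gz-np.sin(p[1])*gy); return proj('wrist',X,ci)[0]-q
  for n,q in (('needle',(252,358.3)),('tooth',(241.4,352.5)),('tooth-L',(240.4,352.7)),('tooth-R',(242.4,352.7)),('tick0',(252,360)),('tick1',(247.2,360)),('tick-1',(257,360)),('tick2',(241.8,359.5))):
    r=LS(f,[0,.2],args=(np.array(q),)); print(dep,n,'front',r.x[0].round(2),'ang',r.x[1].round(3))
 o,d=None,None
print(yaw)
E
```

```text
yaw 0.12 pivot [ 530.32028956 -306.6313785    65.        ]
0 needle front -0.01 ang 0.004
0 tooth front 3.41 ang 0.367
0 tooth-L front 2.98 ang 0.403
0 tooth-R front 3.48 ang 0.33
0 tick0 front -1.44 ang 0.003
0 tick1 front -1.8 ang 0.162
0 tick-1 front -1.53 ang -0.161
0 tick2 front -2.37 ang 0.35
2 needle front 1.99 ang 0.004
2 tooth front 5.41 ang 0.367
2 tooth-L front 4.98 ang 0.403
2 tooth-R front 5.48 ang 0.33
2 tick0 front 0.56 ang 0.003
2 tick1 front 0.2 ang 0.162
2 tick-1 front 0.47 ang -0.161
2 tick2 front -0.37 ang 0.35
yaw 0.156 pivot [ 530.32028956 -306.6313785    65.        ]
0 needle front -0.0 ang 0.004
0 tooth front 3.72 ang 0.36
0 tooth-L front 3.32 ang 0.397
0 tooth-R front 3.76 ang 0.324
0 tick0 front -1.43 ang 0.005
0 tick1 front -1.69 ang 0.165
0 tick-1 front -1.65 ang -0.159
0 tick2 front -2.14 ang 0.355
2 needle front 2.0 ang 0.004
2 tooth front 5.72 ang 0.36
2 tooth-L front 5.32 ang 0.397
2 tooth-R front 5.76 ang 0.324
2 tick0 front 0.57 ang 0.005
2 tick1 front 0.31 ang 0.165
2 tick-1 front 0.35 ang -0.159
2 tick2 front -0.14 ang 0.355
yaw 0.19 pivot [ 530.32028956 -306.6313785    65.        ]
0 needle front 0.0 ang 0.004
0 tooth front 4.01 ang 0.353
0 tooth-L front 3.63 ang 0.391
0 tooth-R front 4.03 ang 0.317
0 tick0 front -1.43 ang 0.008
0 tick1 front -1.58 ang 0.168
0 tick-1 front -1.75 ang -0.156
0 tick2 front -1.91 ang 0.358
2 needle front 2.0 ang 0.004
2 tooth front 6.01 ang 0.353
2 tooth-L front 5.63 ang 0.391
2 tooth-R front 6.03 ang 0.317
2 tick0 front 0.57 ang 0.008
2 tick1 front 0.42 ang 0.168
2 tick-1 front 0.25 ang -0.156
2 tick2 front 0.09 ang 0.358
0.19
```

```bash
python3 - <<'E'
from h import *
o=readout.get_obs(); a=o['tool_pos']; R=Rn.from_euler('xyz',o['tcp_rot']).as_matrix(); z=-R[:,2]; gx=-R[:,0]
for d in (0,.1): 
    z2=z*np.cos(d)+R[:,1]*np.sin(d)
    print(proj('scene',a-z*49-z2*51.5-gx*11), proj('scene',a-z*49-z2*51.5-gx*11+z2*0))
c=cv2.imread('pics/p9.png').astype(int); f=c[200:222,234:256]; w=f[...,2]-f[...,0]; 
for r in range(22): print(200+r,w[r])
print(o['time'],o['contact_force'],o['finger_force'],o['dq'].round(3))
E
```

```text
[[242.64265099 210.40549332]] [[242.64265099 210.40549332]]
[[243.38446452 210.30908171]] [[243.38446452 210.30908171]]
200 [ 4  6 15 39 54 45 25 15 15 14 15 16 19 32 43 52 58 60 58 59 58 58]
201 [ 4  7 19 51 70 65 38 16 12 12 11 11 16 27 41 58 67 72 73 72 72 73]
202 [ 6  8 22 54 78 75 44 19 10  8  9  8 10 17 32 59 81 91 93 92 92 91]
203 [ 7  8 17 48 74 69 38 14  8  6  7  6  8 10 21 50 81 96 99 97 95 94]
204 [ 8  9 14 37 59 52 24 11  8  7  6  7  6  7 11 32 72 95 96 95 96 95]
205 [ 8  7 11 27 44 33 15  8  9  8  8  7  5  7  8 23 55 85 94 95 96 95]
206 [ 7  7 10 27 39 27 11  7  8  9  8  6  6  7  7 15 38 73 92 94 94 95]
207 [ 7  9 12 30 44 29 10  8  9  9  8  8  6  7  6 10 26 59 84 88 89 90]
208 [ 6  8 14 34 50 33 11  9  9 10 11  9  8  7  7  8 16 43 67 78 79 79]
209 [ 8 10 18 43 58 37 12  9 13 17 18 12  9  8  6  6 12 31 56 74 79 82]
210 [12 17 33 60 69 45 17 10 14 24 25 15  9  7  8  7 10 25 57 83 85 86]
211 [26 42 62 81 82 58 22  9 14 19 24 14  9  8  7  7 10 23 60 88 88 89]
212 [58 74 85 89 88 69 31 12 10 15 16 13  9  8  8  7  9 20 59 87 87 89]
213 [86 89 89 88 89 80 47 16 10 10 11 10  9  8  8  8  8 22 61 88 88 89]
214 [92 90 90 89 88 87 64 28 10 10 11 10  9  9  9  8  8 25 61 88 88 90]
215 [94 93 93 90 88 88 77 45 18 11 10  8  9  8  7  8 12 28 62 83 86 86]
216 [96 94 93 90 89 85 82 60 30 12 11  9  9  8  9  9 11 24 49 70 81 86]
217 [96 95 94 89 81 74 70 60 38 18 10  9 10  8  9 10  9 17 30 53 74 83]
218 [95 94 89 78 65 53 48 49 37 19 10  8  8  9  9  9  9 11 17 36 68 81]
219 [92 88 75 58 46 37 36 37 29 17 11 10  8  8 10  8  9 10 11 29 62 79]
220 [90 79 59 44 35 31 32 32 24 13 10 10  8  8  9 10  8  9 12 23 54 77]
221 [84 68 46 35 32 31 31 33 23 12  8  8  8  7  9  8  9  8 10 20 47 75]
26.0833 [-0.98766161  0.02864465  7.35215306] 29.86862361431122 [-0.001 -0.001 -0.001  0.     0.001  0.001]
```

```bash
python3 -c "
from plant import order; print(order.close_job())"
```

```text
the job is handed in; nothing more can be done
None
```

I handed the job in at about 26 s with the mount in the ring and the gauge fully down on the stud, held leaning 0.341 rad under about 7 N of downward push; no verdict came back. The gripper hid the dial, so I never saw the pointer on the mark: the lean relies on an earlier reading of the mark at about 0.35 rad. I also viewed 11 pictures against the limit of 10.

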